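# Brush out the grey hallway jar

## Robot

A 6-joint arm with a two-finger parallel gripper is mounted at the origin on the work surface. World frame = base frame: x ahead of the robot, y to its left, z up, the work surface at z = 0. Lengths are in m, angles in rad, forces in N, time in s.
With the tool pointing down it reaches from about 0.25 to 0.775 m from the base axis. Payload 4 kg.
Tool frame: the origin (TCP) lies at the centre of the arm's flange, where the gripper is bolted on; the fingertips stand 199 mm ahead of it and the grasp point (between the pads) lies 180 mm ahead of it (robot.tcp_to_tips is the z of the fingertips in the tool frame, in m); z points along the fingers, y is the line along which they close (so a half turn about z gives the same grasp; the last joint's range is limited). The gripper opens to 94 mm and grips with 3 to 60 N. Pads are 16 mm wide; open, the fingers measure 119 mm over their backs; the gripper's body (75 mm by 177 mm) begins 78 mm behind the grasp point.
Start: joints at [0.998, 0.087, 1.371, -0, 1.684, -0.103], TCP at [0.249, 0.49, 0.405] pointing down, gripper open.
Joint ranges: [-3.1, 3.1], [-0.76, 2.03], [0.27, 2.55], [-1.08, 4.22], [0.17, 2.65], [-2.57, 2.57]. Speed limits (rad/s): [2.79, 2.79, 3.14, 3.14, 3.14, 3.14].

## Interface

Orientations are given as [roll, pitch, yaw] about the fixed x, y, z axes, in that order (R = Rz(yaw) Ry(pitch) Rx(roll)).
In Python, from bench import robot gives the robot as it stands.
- The arm moves only by the tool play_rows, never from a script. Its arguments are lists of equal length, an entry for each row: "translation": the shift along the tool's x, y, z scaled (see below), a list of three; "twist": the turn, a rotation vector about the tool's x, y, z scaled (see below), a list of three; "gripper": the opening, from -1 (shut) to 1 (fully open). A call has 1 to 8 rows; each row shifts and turns the commanded pose from where the row before left it, along the tool's axes as they then stand; what a row does not reach is not made up. The controller multiplies each number of a shift by 0.04 m and each number of a turn by 0.1 rad. A row lasts 1/10 s, in which the tool goes at most 50 mm and 8.59 degrees, less where a joint would pass 70% of its speed; a pose out of reach is approached as far as the arm can. A call with a number of a shift or a turn outside -1 to 1 is refused whole. A call with a gripper value outside its range is refused whole. The fingers move at their own pace and stop on an object; the grip force is fixed at half the most. Time passes only in rows, so rows that do not move let the fingers close. It gives the time, the measured TCP pose, the force, the opening and the grip force at its end, in the units of the state.
- robot.get_obs(): the state, without advancing time (a new reading comes with each control period).
- robot.snapshot(name): name is "scene" or "side" or "wrist"; returns the picture (420x560x3 uint8, red, green, blue); there is no depth.
- robot.camera_model(name): a dict with "camera_matrix" (3x3 intrinsics, pixels), "rvec" (rotation vector, rad) and "tvec" (3), from world to camera coordinates, as OpenCV has them. Camera axes: x right, y down, z forward; pixel columns grow to the right and rows downward; lengths in m; the calibration is good to about 2 mm. A picture is of the moment at which its call begins: read the wrist's pose just before it. camera_model takes no time and is no camera call; for the wrist camera it gives the pose at the moment of the call.
- robot.close_job(): hands the job in; it is judged then, once.
Trained networks look in the newest picture that a camera, given by its name, has taken for a name from the list of things; names that differ only in an ending like _2 or _b are one class to them, and where a whole thing is asked for, a point or a joint stands for the part that bears it (a point fixed in the world has none). Each returns a list of dicts, best first, with "score" (0 to 1); they miss things now and then, are a little off and sometimes report something else, mostly with a low value. They report only what shows in the picture. A call takes as long as a camera call. They do not tell look-alikes from the thing itself.
- robot.recognise(name, camera): "centre" ([x, y, z] in m, in world coordinates, good to about 4 mm: the middle of the surface that is visible of it).
- robot.spot_point(name, camera): "centre" ([x, y, z] in m, in world coordinates, good to about 4 mm: a listed point, or the origin of a listed thing).
The state is a dict: "time": time; "joint_positions": joint angles; "qvel": joint speeds; "joint_torque": joint torques, N m; "tool_pos": TCP position; "ee_rot": TCP orientation; "wrist_force": force on the tool from outside, world axes, zero at the start; "wrist_torque": the same for the moment, N m; "width": finger opening in m; "finger_force": force on a finger pad.
Only numpy, scipy, OpenCV 4.12 (cv2) and the standard library are available. Lean on these libraries where they do the work, as an engineer would, in place of code of your own. Each camera call takes 0.05 s, during which the arm holds its last target. There are 200 camera calls.

## Task

Brush the dust loose inside the grey jar: take the steel-handled brush out of its stand, lower it into the grey jar down to the bottom, then work it up about six centimetres and back down to the bottom twice. Leave the brush standing in the grey jar and let go of it; keep that jar upright, keep the brush out of the blue and terracotta jars, and leave those two where they stand.

Things in the scene. Friction and masses are not known exactly. Their poses are not given: they have to be found in the camera images.
- brush: Brush 200 mm long, upright in a fixed steel cup (46 mm high, 80 wide, bore 48, floor 6 mm above the table) in the row with the jars. Rigid dark bristle head: lowest 60 mm, 38 mm across. Straight round steel handle, 18 mm across, 60 to 200 mm up; 0.15 kg. Origin: centre of the head's flat underside; z up along the handle. Grip the handle, at any yaw, about 165 mm above the origin.
- jar_grey: The jar to brush out: plain grey ceramic, open, straight round, 90 mm in outer diameter, 115 mm high, bore 78 mm, inner floor 10 mm above the table; loose, about 0.65 kg. Origin: centre of its underside on the table; z up along its axis.
- jar_blue: Bystander of the same shape and sizes as the grey jar, deep blue, open and loose. Origin: centre of its underside; z up.
- jar_terracotta: Bystander of the same shape and sizes as the grey jar, orange-red terracotta, open and loose. Origin: centre of its underside; z up.
Not all that is in view belongs to the job. What is shaped like the brush but yellow is not meant.

How it is judged:
On the way, in this order (a step that is already met when the one before it is completed fails the run):
1. the brush is down at the bottom of the grey jar (underside within 22 mm of its floor) (horizontal distance between brush and jar_grey below 0.035 m and z of brush in the frame of jar_grey between 0 and 0.032 m), for 0.1 s.
2. first stroke: raised at least 40 mm above the floor, end still inside the jar (horizontal distance between brush and jar_grey below 0.035 m and z of brush in the frame of jar_grey between 0.05 and 0.115 m), for 0.1 s.
3. down at the bottom again (all of step 1), for 0.1 s.
4. second stroke: raised at least 40 mm above the floor, end still inside the jar (all of step 2), for 0.1 s.
At the end, for the whole second after the job is handed in: The brush stands in the grey jar: its underside within 35 mm of the jar's axis and less than 32 mm above the jar's underside (22 mm above its inner floor), at rest; the grey jar upright within 10 degrees (all of step 3 and linear speed of each of brush, jar_grey below 0.03 m/s and angle between jar_grey's own z axis and vertical below 0.175 rad); the robot touches nothing.
It fails at once if the grey jar is tipped by more than 20 degrees (angle between jar_grey's own z axis and vertical above 0.35 rad).
It fails at once if the blue jar is moved more than 20 mm or tipped more than 20 degrees (distance of jar_blue from where it was at the start of the episode above 0.02 m or angle between jar_blue's own z axis and vertical above 0.35 rad).
It fails at once if the brush is put into the blue jar (its end more than 15 mm below the rim) (horizontal distance between brush and jar_blue below 0.035 m and z of brush in the frame of jar_blue below 0.1 m).
It fails at once if the terracotta jar is moved more than 20 mm or tipped more than 20 degrees (distance of jar_terracotta from where it was at the start of the episode above 0.02 m or angle between jar_terracotta's own z axis and vertical above 0.35 rad).
It fails at once if the brush is put into the terracotta jar (its end more than 15 mm below the rim) (horizontal distance between brush and jar_terracotta below 0.035 m and z of brush in the frame of jar_terracotta below 0.1 m).
It also fails if it takes over 51 s, if anything falls off the work surface, if the arm or the gripper's body presses on something with over 40 N, if the wrist force passes 120 N, or if a joint passes its speed limit or range.

## Working session

There is one attempt and no reset: what is moved stays moved. The work goes in short steps, Python scripts to look and compute and a tool call to move; the robot and the scene stay as the last step left them, time stands still between calls to the robot, and variables do not carry over. Pictures are saved under pics/ and viewed, at most 10 in all, crops included, and the job is handed in when it is done.

Besides the shell and the picture viewer there is one more tool, called after "Emit:" as name(argument=value, ...) on one line, values as JSON. play_rows: Moves the arm, as the interface text tells. Its arguments: {"type":"object","properties":{"translation":{"type":"array","items":{"type":"array","items":{"type":"number","minimum":-1,"maximum":1}}},"twist":{"type":"array","items":{"type":"array","items":{"type":"number","minimum":-1,"maximum":1}}},"gripper":{"type":"array","items":{"type":"number"}}},"required":["translation","twist","gripper"]}

```bash
mkdir -p pics; python3 - <<'E'
from bench import robot
import cv2
for c in ["scene","side"]:
    im=robot.snapshot(c); cv2.imwrite(f"pics/{c}0.png",im[:,:,::-1])
    for n in ["brush","jar_grey","jar_blue","jar_terracotta"]:
        print(c,n,[(d["centre"].round(3) if hasattr(d["centre"],'round') else d["centre"],round(d["score"],2)) for d in robot.spot_point(n,c)[:4]])
o=robot.get_obs();print(o["time"],o["tool_pos"],o["ee_rot"],o["width"])
E
```

```text
scene brush [([0.5717, -0.0752, 0.0096], 0.66), ([0.6708, -0.086, -0.0016], 0.58)]
scene jar_grey [([0.5377, -0.2329, 0.002], 0.65)]
scene jar_blue [([0.4716, 0.096, -0.0012], 0.75)]
scene jar_terracotta [([0.4939, 0.2594, 0.0027], 0.66)]
side brush [([0.5751, -0.0736, 0.0072], 0.95), ([0.6668, -0.0863, -0.0002], 0.67)]
side jar_grey [([0.5383, -0.2335, -0.0019], 0.85)]
side jar_blue [([0.474, 0.0905, -0.003], 0.85)]
side jar_terracotta [([0.4936, 0.2603, -0.0015], 0.72)]
0.5 [0.24899685 0.49040219 0.40465648] [-3.14158616e+00  1.75114666e-05  2.67178657e+00] 0.09403422054779416
```

View pics/scene0.png

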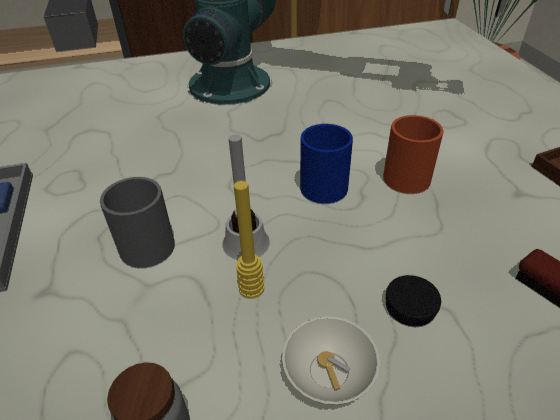

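View pics/side0.png

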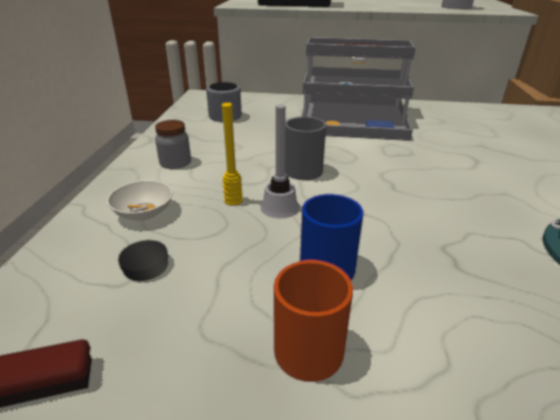

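The candidates for the brush are the steel handle with dark head in the cup, at scene (240,190) and side (280,150), and the yellow look-alike, at scene (247,240) and side (230,150). I choose the steel one in the cup and will check it in a crop with the estimated axis projected onto it.

```bash
cat > h.py <<'E'
from bench import robot
import cv2, numpy as np
def proj(c,P):
    m=robot.camera_model(c)
    return cv2.projectPoints(np.array(P,float).reshape(-1,3),np.array(m["rvec"],float),np.array(m["tvec"],float),np.array(m["camera_matrix"],float),None)[0].reshape(-1,2)
def ring(x,y,z,r): 
    t=np.linspace(0,2*np.pi,40); return np.c_[x+r*np.cos(t),y+r*np.sin(t),0*t+z]
E
python3 - <<'E'
from h import *
B=(0.5734,-0.0744); J=(0.538,-0.2332)
out=[]
for c,(u,v) in {"scene":(190,200),"side":(290,150)}.items():
    im=robot.snapshot(c)[:,:,::-1].copy()
    s=4; w=cv2.resize(im[v-75:v+75,u-100:u+100] ,None,fx=s,fy=s,interpolation=cv2.INTER_CUBIC)
    def dr(P,col):
        cv2.polylines(w,[(((proj(c,P)+.5-[u-100,v-75])*s)).astype(int)],False,col,1)
    dr([(*B,.066),(*B,.206)],(0,0,255)); dr(ring(*B,.206,.009),(0,0,255)); dr(ring(*J,.115,.045),(0,255,0)); dr(ring(*J,0.115,.039),(0,255,255))
    out.append(cv2.resize(w,(400,300),interpolation=cv2.INTER_AREA) if 0 else w[:, :])
cv2.imwrite("pics/chk.png",cv2.resize(np.vstack(out),(400,600),interpolation=cv2.INTER_AREA))
E
```

```text
(no output)
```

View pics/chk.png

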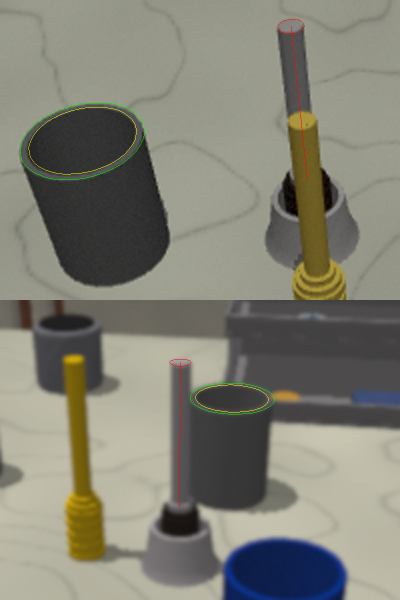

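The crop confirms the choice. The steel handle's top (upper crop 290,25; lower 180,362) and the grey jar's rim both match the estimates, and the yellow look-alike stands clear to one side.

Emit:
play_rows(translation=[[0,0,-0.25],[0,0,-0.25],[0,0,-0.25],[0,0,-0.25],[0,0,-0.25]], twist=[[0,0,-0.94],[0,0,-0.94],[0,0,-0.94],[0,0,-0.94],[0,0,-0.94]], gripper=[1,1,1,1,1])

```text
time: 1.1
tool_pos: [0.249, 0.4904, 0.4552]
ee_rot: [3.141, 0.0, -3.137]
wrist_force: [-0.2, -0.2, 0.4]
width: 0.0941
finger_force: 0.0
```

Emit:
play_rows(translation=[[-0.5,-0.88,0],[-0.5,-0.88,0],[-0.5,-0.88,0],[-0.5,-0.88,0],[-0.5,-0.88,0],[-0.5,-0.88,0],[-0.5,-0.88,0],[-0.5,-0.88,0]], twist=[[0,0,0],[0,0,0],[0,0,0],[0,0,0],[0,0,0],[0,0,0],[0,0,0],[0,0,0]], gripper=[1,1,1,1,1,1,1,1])

```text
time: 1.9
tool_pos: [0.4094, 0.2073, 0.455]
ee_rot: [3.141, 0.001, -3.141]
wrist_force: [0.0, 0.9, 0.3]
width: 0.0943
finger_force: 0.0
```

Emit:
play_rows(translation=[[-0.5,-0.88,0],[-0.5,-0.88,0],[-0.5,-0.88,0],[-0.5,-0.88,0],[-0.5,-0.88,0],[-0.5,-0.88,0],[-0.5,-0.88,0],[0,0,0]], twist=[[0,0,0],[0,0,0],[0,0,0],[0,0,0],[0,0,0],[0,0,0],[0,0,0],[0,0,0]], gripper=[1,1,1,1,1,1,1,1])

```text
time: 2.7
tool_pos: [0.5507, -0.0413, 0.4533]
ee_rot: [-3.14, -0.001, 3.136]
wrist_force: [0.5, 0.6, 0.1]
width: 0.0945
finger_force: 0.0
```

Emit:
play_rows(translation=[[-0.28,-0.41,0],[-0.28,-0.42,0],[0,0,0],[0,0,0]], twist=[[0,0,0],[0,0,0],[0,0,0],[0,0,0]], gripper=[1,1,1,1])

```text
time: 3.1
tool_pos: [0.5713, -0.0701, 0.4546]
ee_rot: [3.141, -0.001, -3.141]
wrist_force: [-0.3, 0.0, 0.1]
width: 0.0939
finger_force: 0.0
```

Emit:
play_rows(translation=[[0,0,0.4],[0,0,0.4],[0,0,0.4],[0,0,0.4],[0,0,0.4],[0,0,0.4],[0,0,0.2],[0,0,0]], twist=[[0,0,0],[0,0,0],[0,0,0],[0,0,0],[0,0,0],[0,0,0],[0,0,0],[0,0,0]], gripper=[1,1,1,1,1,1,1,1])

```text
time: 3.9
tool_pos: [0.5709, -0.0697, 0.3496]
ee_rot: [3.141, -0.002, -3.14]
wrist_force: [-1.0, -0.0, 1.6]
width: 0.0938
finger_force: 0.0
```

```bash
python3 - <<'E'
from h import *
im=np.vstack([robot.snapshot("wrist")[::1],robot.snapshot("side")])[:,:,::-1]
a,b=im[:420],im[420:]
cv2.imwrite("pics/pre.png",np.hstack([cv2.resize(a,(400,300)),cv2.resize(b[30:255,130:430],(400,300))]))
o=robot.get_obs();print(o["tool_pos"],o["ee_rot"],o["wrist_force"])
E
```

```text
[ 0.57142253 -0.07019986  0.35149993] [-3.14158106e+00  1.05286732e-03 -3.14075991e+00] [ 0.61594862 -0.8691705   0.41479766]
```

View pics/pre.png

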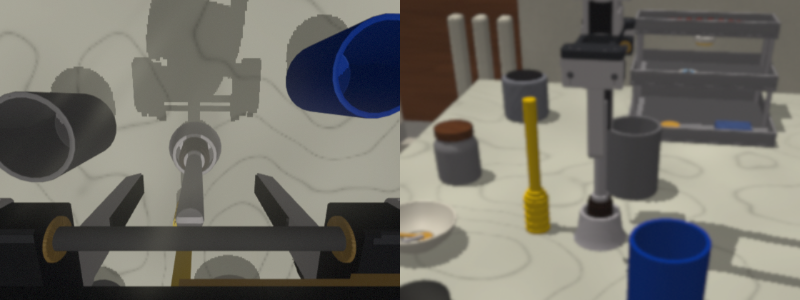

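The wrist view shows the steel handle (190,190) between the fingers, slightly left of centre. The yellow one is well clear at (530,160) in the side view. I'll nudge over and close.

Emit:
play_rows(translation=[[-0.05,-0.1,0],[0,0,0],[0,0,0],[0,0,0],[0,0,0],[0,0,0],[0,0,0],[0,0,0]], twist=[[0,0,0],[0,0,0],[0,0,0],[0,0,0],[0,0,0],[0,0,0],[0,0,0],[0,0,0]], gripper=[1,1,-1,-1,-1,-1,-1,-1])

```text
time: 4.8
tool_pos: [0.5735, -0.0747, 0.3506]
ee_rot: [3.141, -0.0, -3.141]
wrist_force: [-0.6, 0.1, 0.9]
width: 0.0493
finger_force: 0.0
```

Emit:
play_rows(translation=[[0,0,0],[0,0,0],[0,0,0],[0,0,0],[0,0,0],[0,0,0]], twist=[[0,0,0],[0,0,0],[0,0,0],[0,0,0],[0,0,0],[0,0,0]], gripper=[-1,-1,-1,-1,-1,-1])

```text
time: 5.4
tool_pos: [0.5735, -0.0747, 0.3507]
ee_rot: [3.142, -0.0, -3.141]
wrist_force: [-0.8, -0.0, 0.0]
width: 0.0179
finger_force: 30.0
```

Emit:
play_rows(translation=[[0,0,-0.3],[0,0,-0.5],[0,0,-0.5],[0,0,-0.5],[0,0,-0.5],[0,0,-0.5],[0,0,-0.5],[0,0,-0.2]], twist=[[0,0,0],[0,0,0],[0,0,0],[0,0,0],[0,0,0],[0,0,0],[0,0,0],[0,0,0]], gripper=[-1,-1,-1,-1,-1,-1,-1,-1])

```text
time: 6.2
tool_pos: [0.5733, -0.0746, 0.494]
ee_rot: [-3.141, 0.005, -3.141]
wrist_force: [-0.6, 0.6, -1.0]
width: 0.0176
finger_force: 30.0
```

Emit:
play_rows(translation=[[0.1,-0.5,0],[0.1,-0.5,0],[0.1,-0.5,0],[0.1,-0.5,0],[0.1,-0.5,0],[0.1,-0.5,0],[0.15,-0.5,0],[0.13,-0.46,0]], twist=[[0,0,0],[0,0,0],[0,0,0],[0,0,0],[0,0,0],[0,0,0],[0,0,0],[0,0,0]], gripper=[-1,-1,-1,-1,-1,-1,-1,-1])

```text
time: 7.0
tool_pos: [0.538, -0.234, 0.4902]
ee_rot: [3.141, -0.001, -3.142]
wrist_force: [0.9, 0.7, -0.5]
width: 0.0175
finger_force: 30.0
```

Emit:
play_rows(translation=[[0,0,0],[0,0,0],[0,0,0]], twist=[[0,0,0],[0,0,0],[0,0,0]], gripper=[-1,-1,-1])

```text
time: 7.3
tool_pos: [0.5386, -0.2324, 0.4906]
ee_rot: [3.141, -0.0, -3.14]
wrist_force: [1.3, 0.5, -1.5]
width: 0.0176
finger_force: 30.0
```

```bash
python3 - <<'E'
from h import *
o=robot.get_obs();p=np.array(o["tool_pos"]);print(p,o["ee_rot"],o["width"],o["finger_force"],o["time"])
J=(0.538,-0.2332); out=[]
for c,(u,v) in {"scene":(150,170),"side":(300,110)}.items():
    w=cv2.resize(robot.snapshot(c)[v-110:v+110,u-75:u+75][:,:,::-1],None,fx=2.7,fy=2.7,interpolation=cv2.INTER_CUBIC)
    def dr(P,col): cv2.polylines(w,[((proj(c,P)+.5-[u-75,v-110])*2.7).astype(int)],False,col,1)
    x,y,z=p; zb=z-.345
    dr([(x,y,zb),(x,y,zb+.165)],(0,0,255)); dr(ring(x,y,zb,.019),(0,0,255)); dr(ring(*J,.115,.045),(0,255,0))
    out.append(w)
    for n in ["brush","jar_grey"]: print(c,n,[(np.round(d["centre"],3),round(d["score"],2)) for d in robot.spot_point(n,c)[:3]])
cv2.imwrite("pics/above.png",np.hstack(out)[:600,:800])
E
```

```text
[ 0.53855216 -0.23238275  0.49057082] [ 3.14081130e+00 -4.00523310e-05 -3.14046776e+00] 0.017645947319613782 29.99877780675888 7.3
scene brush [(array([ 0.536, -0.23 ,  0.147]), 0.67), (array([ 0.67 , -0.084, -0.003]), 0.65)]
scene jar_grey [(array([ 0.538, -0.232,  0.001]), 0.59)]
side brush [(array([ 0.668, -0.086, -0.   ]), 0.64), (array([ 0.535, -0.232,  0.147]), 0.57)]
side jar_grey [(array([ 0.539, -0.233, -0.003]), 0.94)]
```

View pics/above.png

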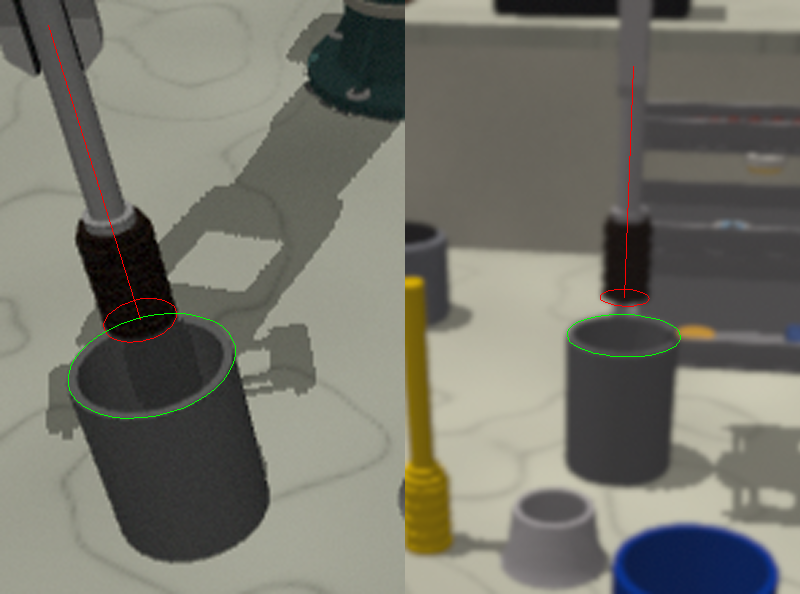

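The brush is held upright with its head centred over the grey jar and its underside at about 0.146 m. I'll lower it now.

Emit:
play_rows(translation=[[0,0,0.4],[0,0,0.5],[0,0,0.5],[0,0,0.5],[0,0,0.5],[0,0,0.4],[0,0,0.3],[0,0,0.1]], twist=[[0,0,0],[0,0,0],[0,0,0],[0,0,0],[0,0,0],[0,0,0],[0,0,0],[0,0,0]], gripper=[-1,-1,-1,-1,-1,-1,-1,-1])

```text
time: 8.4
tool_pos: [0.5382, -0.2329, 0.361]
ee_rot: [3.14, -0.002, -3.141]
wrist_force: [0.1, 0.5, -0.6]
width: 0.0173
finger_force: 30.0
```

Emit:
play_rows(translation=[[0,0,0.05],[0,0,0],[0,0,0],[0,0,0]], twist=[[0,0,0],[0,0,0],[0,0,0],[0,0,0]], gripper=[-1,-1,-1,-1])

```text
time: 8.8
tool_pos: [0.5385, -0.2332, 0.3617]
ee_rot: [-3.141, 0.002, -3.141]
wrist_force: [0.9, 0.6, -1.6]
width: 0.0173
finger_force: 30.0
```

Emit:
play_rows(translation=[[0,0,0.1],[0,0,0.05],[0,0,0],[0,0,0]], twist=[[0,0,0],[0,0,0],[0,0,0],[0,0,0]], gripper=[-1,-1,-1,-1])

```text
time: 9.2
tool_pos: [0.5383, -0.2332, 0.3546]
ee_rot: [-3.142, 0.0, -3.141]
wrist_force: [-0.0, 0.7, -0.8]
width: 0.0174
finger_force: 30.0
```

Emit:
play_rows(translation=[[0,0,-0.3],[0,0,-0.4],[0,0,-0.4],[0,0,-0.4],[0,0,0],[0,0,0],[0,0,0],[0,0,0]], twist=[[0,0,0],[0,0,0],[0,0,0],[0,0,0],[0,0,0],[0,0,0],[0,0,0],[0,0,0]], gripper=[-1,-1,-1,-1,-1,-1,-1,-1])

```text
time: 10.0
tool_pos: [0.5382, -0.2331, 0.4133]
ee_rot: [3.14, -0.002, -3.141]
wrist_force: [0.0, -0.4, -1.0]
width: 0.0175
finger_force: 30.0
```

```bash
python3 - <<'E'
from h import *
for c in ["scene","side"]:
    robot.snapshot(c)
    for n in ["brush","jar_grey"]: print(c,n,[(np.round(d["centre"],3),round(d["score"],2)) for d in robot.spot_point(n,c)[:3]])
print(robot.get_obs()["tool_pos"])
E
```

```text
scene brush [(array([ 0.536, -0.233,  0.068]), 0.83), (array([ 0.671, -0.085, -0.003]), 0.65)]
scene jar_grey [(array([ 0.54 , -0.236, -0.001]), 0.75)]
side brush [(array([ 0.537, -0.231,  0.07 ]), 0.82), (array([ 0.669, -0.086, -0.004]), 0.75)]
side jar_grey [(array([ 0.539, -0.23 , -0.001]), 0.71)]
[ 0.53834048 -0.23313339  0.41437932]
```

The brush is up, with its underside at about 0.069 m. Next come down, up and down again.

Emit:
play_rows(translation=[[0,0,0.4],[0,0,0.4],[0,0,0.4],[0,0,0.3],[0,0,0],[0,0,0],[0,0,0],[0,0,0]], twist=[[0,0,0],[0,0,0],[0,0,0],[0,0,0],[0,0,0],[0,0,0],[0,0,0],[0,0,0]], gripper=[-1,-1,-1,-1,-1,-1,-1,-1])

```text
time: 11.1
tool_pos: [0.5384, -0.2331, 0.355]
ee_rot: [-3.141, 0.001, -3.141]
wrist_force: [0.1, 0.5, -1.7]
width: 0.0177
finger_force: 30.0
```

Emit:
play_rows(translation=[[0,0,-0.3],[0,0,-0.4],[0,0,-0.4],[0,0,-0.4],[0,0,0],[0,0,0],[0,0,0],[0,0,0]], twist=[[0,0,0],[0,0,0],[0,0,0],[0,0,0],[0,0,0],[0,0,0],[0,0,0],[0,0,0]], gripper=[-1,-1,-1,-1,-1,-1,-1,-1])

```text
time: 11.9
tool_pos: [0.5383, -0.2331, 0.4134]
ee_rot: [3.14, -0.002, -3.141]
wrist_force: [0.0, 0.9, -0.9]
width: 0.0178
finger_force: 30.0
```

Emit:
play_rows(translation=[[0,0,0.4],[0,0,0.4],[0,0,0.4],[0,0,0.3],[0,0,0],[0,0,0],[0,0,0],[0,0,0]], twist=[[0,0,0],[0,0,0],[0,0,0],[0,0,0],[0,0,0],[0,0,0],[0,0,0],[0,0,0]], gripper=[-1,-1,-1,-1,-1,-1,-1,-1])

```text
time: 12.7
tool_pos: [0.5384, -0.2332, 0.355]
ee_rot: [-3.141, 0.001, -3.141]
wrist_force: [0.3, -0.8, -1.0]
width: 0.0179
finger_force: 30.0
```

Now I'll feel for the floor before letting go.

Emit:
play_rows(translation=[[0,0,0.025],[0,0,0],[0,0,0]], twist=[[0,0,0],[0,0,0],[0,0,0]], gripper=[-1,-1,-1])

```text
time: 13.0
tool_pos: [0.5383, -0.2331, 0.3536]
ee_rot: [3.142, -0.0, -3.141]
wrist_force: [0.9, -0.7, -0.9]
width: 0.0178
finger_force: 30.0
```

Emit:
play_rows(translation=[[0,0,0.025],[0,0,0],[0,0,0]], twist=[[0,0,0],[0,0,0],[0,0,0]], gripper=[-1,-1,-1])

```text
time: 13.3
tool_pos: [0.5383, -0.2331, 0.3526]
ee_rot: [3.141, -0.0, -3.141]
wrist_force: [0.2, 0.7, -1.2]
width: 0.0175
finger_force: 30.0
```

Emit:
play_rows(translation=[[0,0,0.025],[0,0,0],[0,0,0]], twist=[[0,0,0],[0,0,0],[0,0,0]], gripper=[-1,-1,-1])

```text
time: 13.6
tool_pos: [0.5384, -0.2331, 0.3521]
ee_rot: [-3.141, 0.001, -3.141]
wrist_force: [-0.6, 0.1, 0.9]
width: 0.0176
finger_force: 30.0
```

Emit:
play_rows(translation=[[0,0,0.025],[0,0,0],[0,0,0]], twist=[[0,0,0],[0,0,0],[0,0,0]], gripper=[-1,-1,-1])

```text
time: 13.9
tool_pos: [0.5383, -0.2331, 0.3521]
ee_rot: [-3.141, 0.001, -3.141]
wrist_force: [-1.2, 0.7, 4.3]
width: 0.0175
finger_force: 30.0
```

```bash
python3 - <<'E'
from h import *
for c in ["scene","side"]:
    robot.snapshot(c)
    for n in ["brush","jar_grey"]: print(c,n,[(np.round(d["centre"],3),round(d["score"],2)) for d in robot.spot_point(n,c)[:3]])
print(robot.get_obs()["tool_pos"],robot.get_obs()["wrist_force"])
E
```

```text
scene brush [(array([ 0.669, -0.084, -0.003]), 0.85)]
scene jar_grey [(array([ 0.538, -0.236,  0.002]), 0.71)]
side brush [(array([ 0.668, -0.086,  0.   ]), 0.57)]
side jar_grey [(array([ 0.538, -0.233,  0.002]), 0.74)]
[ 0.53832525 -0.23307095  0.35204945] [-1.84870562  0.17360621  5.41590939]
```

The brush is on the floor of the jar (5 N contact). I'll open the gripper and retreat straight up.

Emit:
play_rows(translation=[[0,0,0],[0,0,0],[0,0,0],[0,0,0],[0,0,0],[0,0,0],[0,0,0],[0,0,0]], twist=[[0,0,0],[0,0,0],[0,0,0],[0,0,0],[0,0,0],[0,0,0],[0,0,0],[0,0,0]], gripper=[1,1,1,1,1,1,1,1])

```text
time: 15.0
tool_pos: [0.5383, -0.2331, 0.3507]
ee_rot: [3.142, 0.0, -3.141]
wrist_force: [-0.5, -1.4, -0.3]
width: 0.0781
finger_force: 0.0
```

Emit:
play_rows(translation=[[0,0,0],[0,0,0],[0,0,-0.4],[0,0,-0.5],[0,0,-0.5],[0,0,-0.5],[0,0,-0.5],[0,0,-0.5]], twist=[[0,0,0],[0,0,0],[0,0,0],[0,0,0],[0,0,0],[0,0,0],[0,0,0],[0,0,0]], gripper=[1,1,1,1,1,1,1,1])

```text
time: 15.8
tool_pos: [0.5383, -0.2331, 0.4675]
ee_rot: [3.142, 0.0, -3.141]
wrist_force: [0.4, -0.7, -1.1]
width: 0.0936
finger_force: 0.0
```

Emit:
play_rows(translation=[[0,0,0],[0,0,0],[0,0,0],[0,0,0],[0,0,0],[0,0,0],[0,0,0],[0,0,0]], twist=[[0,0,0],[0,0,0],[0,0,0],[0,0,0],[0,0,0],[0,0,0],[0,0,0],[0,0,0]], gripper=[1,1,1,1,1,1,1,1])

```text
time: 16.6
tool_pos: [0.5383, -0.2331, 0.4666]
ee_rot: [3.142, 0.0, -3.141]
wrist_force: [0.2, -0.3, 0.3]
width: 0.0939
finger_force: 0.0
```

```bash
python3 - <<'E'
from h import *
J=(0.538,-0.2332); out=[]
for c,(u,v) in {"scene":(150,170),"side":(300,110)}.items():
    w=cv2.resize(robot.snapshot(c)[v-110:v+110,u-75:u+75][:,:,::-1],None,fx=2.7,fy=2.7,interpolation=cv2.INTER_CUBIC)
    def dr(P,col): cv2.polylines(w,[((proj(c,P)+.5-[u-75,v-110])*2.7).astype(int)],False,col,1)
    dr(ring(*J,.21,.009),(0,0,255)); dr(ring(*J,.115,.045),(0,255,0)); out.append(w)
cv2.imwrite("pics/end.png",np.hstack(out)[:600,:800])
o=robot.get_obs();print(o["tool_pos"],o["wrist_force"],o["width"],o["time"])
E
```

```text
[ 0.53833978 -0.2331302   0.46670228] [-0.49492624  0.41385201  0.11674858] 0.09382967991108844 16.7
```

View pics/end.png

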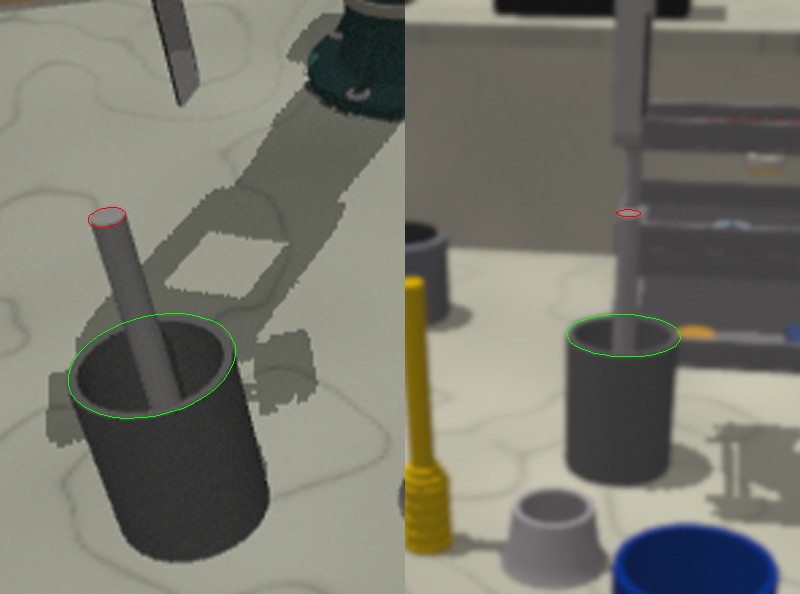

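The brush stands upright in the grey jar with its top on the predicted ring (107,217), and the open gripper is clear above it. I'm handing in the job.

```bash
python3 -c "
from bench import robot
print(robot.close_job())"
```

```text
the job is handed in; nothing more can be done
None
```

I handed the job in at about 17 s: the steel-handled brush made both strokes in the grey jar and was left standing there upright and released, and neither bystander jar was touched; no verdict was returned.

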